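Close the stain filter cell

ROBOT

A 6-joint arm with a two-finger parallel gripper is mounted at the origin on a cart in front of the work surface, level with it; the furniture and walls round the work are solid. World frame = base frame: x ahead of the robot, y to its left, z up, the work surface at z = 0. Lengths are in m, angles in rad, forces in N, time in s.
With the tool pointing down it reaches from about 0.375 to 0.975 m from the base axis. Payload 3.8 kg.
Tool frame: the origin (TCP) lies midway between the tips of the shut fingers; the grasp point (between the pads) lies 19 mm behind it; z points along the fingers, y is the line along which they close (so a half turn about z gives the same grasp; the last joint's range is limited). The gripper opens to 88 mm and grips with 3 to 60 N. Pads are 18 mm wide; open, the fingers measure 123 mm over their backs; the gripper's body (75 mm by 187 mm) begins 45 mm behind the grasp point.
Start: joints at [1.251, 0.264, 1.604, -0, 1.274, -0.037], TCP at [0.188, 0.648, 0.239] pointing down, gripper open.
Joint ranges: [-2.63, 2.63], [-0.94, 2.18], [0.31, 2.57], [-1.31, 4.45], [0, 2.66], [-2.55, 2.55]. Speed limits (rad/s): [2.57, 2.57, 3.14, 3.14, 3.14, 3.14].

INTERFACE

Orientations are given as a rotation vector (axis times angle).
In Python, from cell import manip, inverse_kinematics, cams, order gives the robot as it stands. Calls block until the motion is done:
- manip.move_pose(position, orientation): joint-space move of the TCP to a pose.
- manip.move_linear(position, rate=0.15, rot=None): straight line of the TCP; rot=None keeps the orientation; rate is the mean speed in m/s.
- manip.set_joints(angles): joint-space move.
- manip.set_gripper(opening, force=None): finger opening in m; force is the grip in N (None keeps the last); returns when the fingers have stopped.
- manip.dwell(seconds).
- inverse_kinematics(position, orientation): joint angles nearest the present ones, or None.
- manip.state(): the state.
- cams.capture(name): name is "side" or "top" or "wrist"; returns a dict with "image" (400x640x3 uint8, blue, green, red), "z_map" (400x640 float32, m along the optical axis (not along the pixel's ray), 0 where there is no reading), "intrinsics" (3x3 intrinsics, pixels), "position" and "orientation" of the camera in the world; the wrist camera has in their place "T_tool_cam" (4x4, takes a point from camera to tool coordinates, whose origin is the TCP and whose axes are the flange's). Camera axes: x right, y down, z forward; pixel columns grow to the right and rows downward; lengths in m; the calibration is good to about 2 mm. A picture is of the moment at which its call begins: read the wrist's pose just before it.
A pose or a line that the arm cannot do raises manip.IKError and nothing moves.
- order.close_job(): hands the job in; it is judged then, once.
The state is a dict: "clock": time; "joint_pos": joint angles; "joint_velocities": joint speeds; "tau": joint torques, N m; "tool_pos": TCP position; "tcp_rot": TCP orientation; "contact_force": force on the tool from outside, world axes, zero at the start; "moment": the same for the moment, N m; "gripper_width": finger opening in m; "grasp_force": force on a finger pad.
Only numpy, scipy, OpenCV 4.12 (cv2) and the standard library are available. Lean on these libraries where they do the work, as an engineer would, in place of code of your own. Each camera call takes 0.05 s, during which the arm holds its last target. There are 200 camera calls.

TASK

Close the stain filter cell: put the loose knurled collar over the cell's upright tube, turn it until the hidden keyways inside it drop over the three pins on the tube, and push it down fully home, pressing the brass spring ring to its stop. Finish still holding it down there, without letting go, so that I can slip the retaining clip into the groove above it; leave everything else on the bench where it is.

Things in the scene. Friction and masses are not known exactly. Their poses are not given: they have to be found in the camera images.
- collar_center (a point): centre (on the axis, half-way up) of the loose knurled metal collar: a ring, 54 mm outside diameter, 32 mm high, bore 36.8 mm, about 0.2 kg, standing on the bench the right way up (keyways below). z is its axis, up. Grip it across its diameter, close to its top rim
- collar: the same collar, origin at the centre of its underside. Inside its lower 14 mm are three blind keyways, 9 mm wide, 120 degrees apart, open below only; nothing outside shows where they are, and x and y of this frame do not tell
- tube_top (a point): centre of the top end of the filter cell's upright steel tube, 85 mm above the bench. The tube is 34 mm in diameter, its top 6 mm tapered to 23 mm. With the collar fully home, the collar's centre is 26.5 mm below this point and the tube stands 10.5 mm out of it
- cell: the filter cell, fixed to the bench; origin under its centre, on the bench. Round foot 84 mm in diameter, 13 mm high with its screws; body 52 mm in diameter up to 34 mm high with a hose barb (to 47 mm from the axis) at 22 mm height; then the brass spring ring and the tube
- pins (a point): point on the tube's axis level with its three pins, 52 mm above the bench. The pins are 5 mm thick, 120 degrees apart (directions not told), and stand 3.7 mm out of the tube. A collar out of line rests on them, underside 54.5 mm above the bench; within a third of a turn it comes in line (window about 5 degrees either way) and falls 8 mm onto the brass ring
- follower (a joint): downward travel of the brass spring ring (53 mm in diameter, top face 46.5 mm above the bench when up) round the foot of the tube: 0 = up, 0.004 m = pressed down to its stop. It pushes back with about 4 N at first and 10 N at the stop, and rises again if the collar is let go
- microtome: the big fixed rotary microtome left of the work, 370 mm high; its front stands about 0.47 m ahead of the robot, from 0.1 m to 0.35 m to the robot's left, its handwheel farther back reaches to the middle line. Origin on the bench below its middle. Keep the arm clear of it: pass in front of it, close to the robot
- cassette_4: small yellow tissue cassette with a wax block, 29x40x13 mm, flat near the front edge at the right; origin at the centre of its underside; a bystander, leave it alone
- cassette_5: small green tissue cassette with a wax block, 28x40x13 mm, near cassette_4; origin at the centre of its underside; a bystander, leave it alone
- petri_dish: clear round covered dish, 64 mm across, 17 mm high; origin at the centre of its underside; a bystander, leave it alone
- stain_bottle: bottle with a white screw cap, 47 mm across, 92 mm high, behind the work; origin at the centre of its underside; a bystander, leave it alone
- timer: flat bench timer, 62x62x23 mm, behind the work; origin at the centre of its underside; a bystander, leave it alone
- forceps_a: steel forceps lying flat, 126 mm long, near the front edge; origin at the centre of its underside; a bystander, leave it alone
- cassette_2: small pink tissue cassette with a wax block, 29x40x13 mm, behind the work; origin at the centre of its underside; a bystander, leave it alone
- clip: retaining clip, a horseshoe of 3.6 mm steel wire about 56x33 mm, lying flat near the front edge; not needed by you; origin at the centre of its underside; a bystander, leave it alone
Mind the look-alikes: they are no part of the job. There is more than one size of the cell; the one meant has the size given above.

How it is judged:
On the way, in this order (a step that is already met when the one before it is completed fails the run):
1. the collar is lifted clear of the bench (height (world z) of collar_center above 0.05 m), for 0.1 s.
2. the collar has dropped over the pins (z of collar_center in the frame of tube_top below -0.019 m and horizontal distance between collar_center and tube_top below 0.004 m and angle between collar_center's own z axis and vertical below 0.07 rad), for 0.2 s.
At the end, for the whole second after the job is handed in: the collar sits square on the tube (within 4 mm and 4 degrees) with its keyways over the pins, the spring ring is pressed to its stop (at least 3.1 of 4 mm), and the gripper still holds the collar down with more than 3 N, at rest (value of joint follower above 0.0031 m and z of collar_center in the frame of tube_top below -0.025 m and horizontal distance between collar_center and tube_top below 0.004 m and angle between collar_center's own z axis and vertical below 0.07 rad and contact force between the fingers and collar above 3 N and linear speed of collar below 0.01 m/s and distance of tube_top from where it was at the start of the episode below 0.005 m); the arm keeps its last pose, push and grip.
It fails at once if a bystander was pushed more than 25 mm or knocked over (distance of any of cassette_4, cassette_5, petri_dish, stain_bottle, timer, forceps_a, cassette_2, clip from where it was at the start of the episode above 0.025 m or angle between any of cassette_4, cassette_5, petri_dish, stain_bottle, timer, forceps_a, cassette_2, clip's own z axis and vertical above 0.5 rad).
It also fails if it takes over 72 s, if anything falls off the work surface, if the arm or the gripper's body presses on something with over 40 N, if the wrist force passes 120 N, or if a joint passes its speed limit or range.

## Working session

There is one attempt and no reset: what is moved stays moved. The work goes in short steps, each a Python script; the robot and the scene stay as the last script left them, time stands still between calls to the robot, and variables do not carry over. Pictures are saved under pics/ and viewed, at most 10 in all, crops included, and the job is handed in when it is done.

```bash
mkdir -p pics; ls
cat > h.py <<'E'
import numpy as np, cv2
from scipy.spatial.transform import Rotation as R
from cell import manip, inverse_kinematics, cams, order
def cloud(c):
    z=c["z_map"]; K=np.array(c["intrinsics"]); v,u=np.mgrid[:z.shape[0],:z.shape[1]]
    P=np.stack([(u-K[0,2])/K[0,0]*z,(v-K[1,2])/K[1,1]*z,z],-1)
    o=np.array(c["orientation"]); M=o if o.shape==(3,3) else R.from_rotvec(o).as_matrix()
    W=P@M.T+np.array(c["position"]); W[z==0]=np.nan
    return W
E
python3 - <<'E'
from h import *
print(manip.state())
for n in ("top","side"):
    c=cams.capture(n); cv2.imwrite(f"pics/{n}0.png",c["image"]); np.savez(f"{n}0.npz",W=cloud(c),im=c["image"])
    print(n,c["position"],c["orientation"],c["intrinsics"])
E
```

```text
pics
{'clock': 0.0, 'joint_pos': array([ 1.25108821e+00,  2.64739579e-01,  1.60536108e+00, -3.94272151e-05,
        1.27368066e+00, -3.69078341e-02]), 'joint_velocities': array([-7.02032443e-05, -3.14020194e-03,  3.91557581e-04, -4.97295562e-04,
       -1.18347501e-03, -4.55514808e-04]), 'tau': array([ 2.64848844e-03, -5.02131736e+01, -3.56871557e+01,  7.32744928e-02,
        2.96216039e-02, -1.55470743e-04]), 'tool_pos': array([0.18815448, 0.64751556, 0.23740411]), 'tcp_rot': array([-0.44267508, -3.1098916 ,  0.00339356]), 'contact_force': array([ 0.11252778, -0.15616708, -0.17266118]), 'moment': array([ 0.04486731,  0.03564447, -0.01435768]), 'grasp_force': 0.0, 'gripper_width': 0.08781941816464078}
top [ 0.42501621 -0.11936125  1.21532928] [-2.13759993  2.14705106 -0.14793112] [[506.36719589   0.         313.07905325]
 [  0.         506.36719589 192.70916387]
 [  0.           0.           1.        ]]
side [0.85237078 0.34938003 0.85963085] [-0.67390049 -2.80401425  0.85047242] [[373.47208791   0.         320.36371167]
 [  0.         373.47208791 195.2040097 ]
 [  0.           0.           1.        ]]
```

View pics/top0.png

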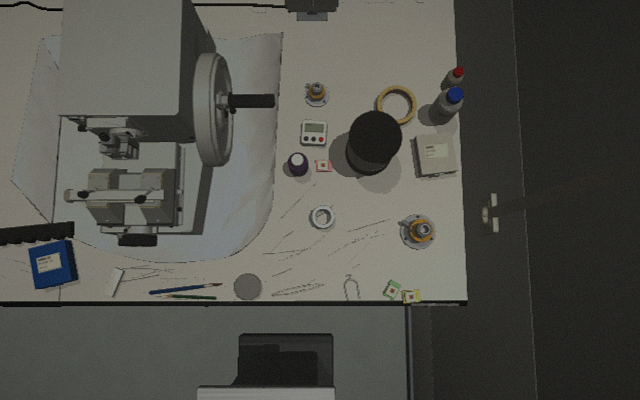

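View pics/side0.png

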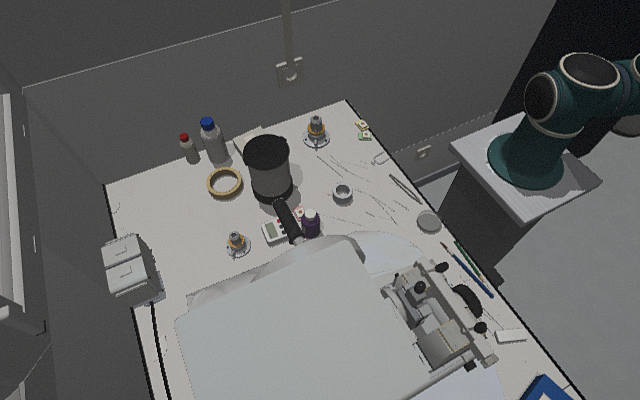

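Run:
```python
from h import *
from scipy import ndimage as nd
W=np.load("top0.npz")["W"]; z=np.nan_to_num(W[...,2])
print(np.nanmedian(z))
for lo in (0.008,0.022,0.04,0.07):
    L,n=nd.label(z>lo)
    for i in range(1,n+1):
        m=L==i
        if m.sum()<25: continue
        p=W[m]; v,u=np.where(m)
        print(lo,m.sum(),"px",u.min(),u.max(),v.min(),v.max(),"mid",np.round((p[:,:2].min(0)+p[:,:2].max(0))/2,4),"ext",np.round(np.ptp(p[:,:2],axis=0),3),"zmax",np.round(np.percentile(p[:,2],[50,95]),3))
```

```text
0.009908192334950772
0.008 49509 px 0 283 0 288 mid [0.7376 0.325 ] ext [0.718 0.727] zmax [0.207 0.342]
0.008 688 px 263 338 0 14 mid [ 1.0599 -0.0784] ext [0.058 0.188] zmax [0.094 0.121]
0.008 70016 px 429 639 0 399 mid [ 0.6128 -0.4386] ext [0.965 0.087] zmax [0.444 0.642]
0.008 321 px 307 327 82 103 mid [ 0.8516 -0.1211] ext [0.051 0.05 ] zmax [0.035 0.063]
0.008 3234 px 346 416 85 174 mid [ 0.7547 -0.2758] ext [0.225 0.174] zmax [0.163 0.173]
0.008 607 px 302 326 120 145 mid [ 0.749  -0.1133] ext [0.062 0.059] zmax [0.021 0.025]
0.008 1585 px 414 457 131 176 mid [ 0.6935 -0.4048] ext [0.106 0.096] zmax [0.035 0.039]
0.008 392 px 288 308 152 176 mid [ 0.666  -0.0758] ext [0.046 0.046] zmax [0.071 0.093]
0.008 57 px 232 244 159 173 mid [0.6681 0.0716] ext [0.035 0.029] zmax [0.01  0.013]
0.008 94 px 318 328 160 169 mid [ 0.6701 -0.1347] ext [0.024 0.024] zmax [0.012 0.017]
0.008 31 px 225 238 184 191 mid [0.6155 0.0865] ext [0.018 0.031] zmax [0.01  0.012]
0.008 237 px 312 334 205 228 mid [ 0.5429 -0.1337] ext [0.053 0.052] zmax [0.031 0.036]
0.008 755 px 401 434 214 248 mid [ 0.
[... 2778 characters left out ...]
0.054 0.085]
0.07 34044 px 56 275 0 246 mid [0.7263 0.1697] ext [0.508 0.415] zmax [0.287 0.343]
0.07 590 px 285 338 0 12 mid [ 1.0435 -0.1091] ext [0.026 0.126] zmax [0.099 0.122]
0.07 65579 px 466 639 0 399 mid [ 0.6003 -0.4715] ext [0.913 0.022] zmax [0.462 0.644]
0.07 226 px 447 463 66 83 mid [ 0.8681 -0.4463] ext [0.035 0.037] zmax [0.084 0.106]
0.07 674 px 435 463 86 117 mid [ 0.7981 -0.4231] ext [0.057 0.057] zmax [0.116 0.151]
0.07 2427 px 349 402 111 167 mid [ 0.7001 -0.2457] ext [0.115 0.114] zmax [0.165 0.174]
0.07 208 px 289 307 153 169 mid [ 0.6665 -0.0764] ext [0.038 0.042] zmax [0.089 0.094]
0.07 153 px 417 432 222 236 mid [ 0.5082 -0.3603] ext [0.032 0.033] zmax [0.081 0.087]
```

The top view shows the collar at px (322,216), the right-size cell (85 mm tube) at px (418,231) and a smaller look-alike cell at px (317,92). The side view confirms this. Next I retract, then swing in front of the microtome to just above the collar.

```bash
python3 - <<'E'
from h import *
W=np.load("top0.npz")["W"]
m=(W[...,2]>.1)&(W[...,1]<-.38)&(W[...,0]<.66)&(W[...,0]>.3); p=W[m]
print("wall y vs z",[(a,np.round(np.nanpercentile(p[(p[:,2]>a)&(p[:,2]<a+.1)][:,1],[5,50,95]),3)) for a in (.1,.2,.3,.4)])
def down(th): # tool z down, tool y along angle th
    y=np.array([np.cos(th),np.sin(th),0]); z=np.array([0,0,-1.]); return R.from_matrix(np.c_[np.cross(y,z),y,z]).as_rotvec()
s=manip.state(); d=np.array([s["tool_pos"][0],s["tool_pos"][1]]); d/=np.hypot(*d)
manip.move_linear([*(d*0.385),0.30],rate=0.3)
q=np.array(manip.state()["joint_pos"]); print(q)
q[5]+=1.571; q[0]=-0.24
manip.set_joints(q)
s=manip.state(); print(s["clock"],s["joint_pos"],s["tool_pos"],R.from_rotvec(s["tcp_rot"]).as_matrix().round(2).tolist(),s["contact_force"])
E
cat >> h.py <<'E'
def down(th):
    y=np.array([np.cos(th),np.sin(th),0]); z=np.array([0,0,-1.])
    return R.from_matrix(np.c_[np.cross(y,z),y,z]).as_rotvec()
def wrist(name):
    s=manip.state(); c=cams.capture("wrist"); T=np.eye(4); T[:3,:3]=R.from_rotvec(s["tcp_rot"]).as_matrix(); T[:3,3]=s["tool_pos"]
    M=T@np.array(c["T_tool_cam"]); c["orientation"]=M[:3,:3]; c["position"]=M[:3,3]
    W=cloud(c); cv2.imwrite(f"pics/{name}.png",c["image"]); np.savez(name+".npz",W=W,im=c["image"],M=M,K=c["intrinsics"])
    return c,W,M
E
```

```text
wall y vs z [(0.1, array([-0.48 , -0.479, -0.468])), (0.2, array([-0.48 , -0.479, -0.464])), (0.3, array([-0.48 , -0.479, -0.464])), (0.4, array([-0.48 , -0.479, -0.464]))]
[ 1.22335577e+00 -3.46493287e-01  2.08015971e+00  4.88832971e-05
  1.40736936e+00 -6.46270442e-02]
3.1083 [-2.38819050e-01 -3.45898856e-01  2.08009310e+00  3.73719238e-04
  1.40735756e+00  1.50601011e+00] [ 0.37985175 -0.06672426  0.29971469] [[0.98, -0.17, 0.0], [-0.17, -0.98, 0.0], [0.0, -0.0, -1.0]] [-0.42699706 -0.18784713 -0.23328798]
```

Run:
```python
from h import *
th=np.radians(-60)
manip.move_pose([0.543,-0.134,0.20],down(th))
manip.dwell(0.2)
c,W,M=wrist("w1")
print(np.round(np.array(c["T_tool_cam"]),3).tolist(), np.round(c["intrinsics"],1).tolist())
z=W[...,2]
m=(z>.024)&(z<.042)&(np.hypot(W[...,0]-.543,W[...,1]+.134)<.05)
p=W[m]; print(m.sum(),(p.min(0)+p.max(0))/2,np.ptp(p,axis=0),np.percentile(p[:,2],[5,50,95]))
b=(np.abs(z)<.012); print("bench",np.nanmedian(z[b]), manip.state()["clock"],manip.state()["joint_pos"])
```

```text
[[-0.001, -0.954, -0.301, 0.078], [1.0, -0.0, -0.001, 0.0], [0.001, -0.301, 0.954, -0.146], [0.0, 0.0, 0.0, 1.0]] [[279.5, 0.0, 318.8], [0.0, 279.5, 199.9], [0.0, 0.0, 1.0]]
913 [ 0.54095219 -0.13268281  0.02893444] [0.0531666  0.05319603 0.00984224] [0.02872096 0.03174414 0.03298243]
bench 3.0104144322862236e-05 4.1833 [-2.86006994e-01  7.11805732e-02  1.89745410e+00  1.29102297e-05
  1.17050177e+00  7.61096272e-01]
```

View pics/w1.png

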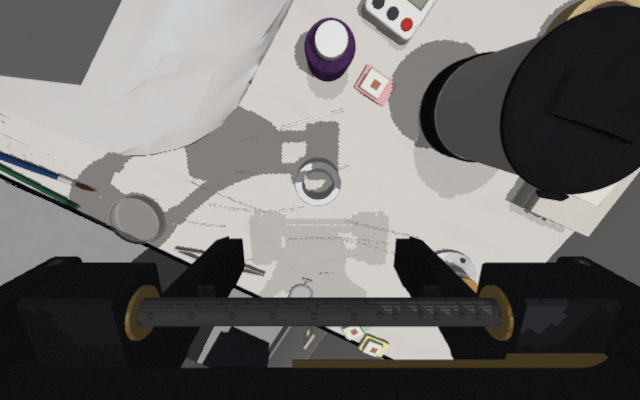

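The wrist view shows the collar at px (318,182), standing free with nothing close to the fingers. I'll grip it and lift.

Run:
```python
from h import *
th=np.radians(-60)
x,y=.541,-.1327
manip.move_pose([x,y,0.08],down(th))
manip.move_linear([x,y,0.0065],rate=0.08)
print(manip.set_gripper(0.050,force=40)); manip.dwell(0.3)
s=manip.state(); print(s["gripper_width"],s["grasp_force"],s["tool_pos"],s["contact_force"])
manip.move_linear([x,y,0.20],rate=0.15); manip.dwell(0.3)
s=manip.state(); print(s["clock"],s["gripper_width"],s["grasp_force"],s["tool_pos"],s["contact_force"])
# look at the cell with the camera: place camera so cell seen
manip.move_pose([.490,-.345,0.23],down(th)); manip.dwell(0.3)
c,W,M=wrist("w2"); print(manip.state()["clock"],manip.state()["joint_pos"])
z=W[...,2]
for lo,hi in ((.078,.09),(.04,.05)):
    m=(z>lo)&(z<hi)&(np.hypot(W[...,0]-.508,W[...,1]+.360)<.05)
    p=W[m]; print(m.sum(),p.size and ((p.min(0)+p.max(0))/2,np.ptp(p,axis=0),np.percentile(p[:,2],[5,50,95])))
```

```text
False
0.05292079930801155 40.00025288143661 [ 0.54115777 -0.13278107  0.00669947] [ 0.29082425 -0.31139429  3.056754  ]
8.4667 0.05265992958617711 39.99959561493597 [ 0.54077377 -0.13262656  0.19944023] [-0.83624404 -0.02430258 -2.04725157]
9.7 [-6.53232860e-01  1.27361822e-01  1.78219119e+00  1.08561068e-04
  1.23227839e+00  3.92310992e-01]
557 (array([ 0.50721144, -0.35920088,  0.08233432]), array([0.03270772, 0.03269618, 0.00860541]), array([0.07901032, 0.08279615, 0.08543436]))
607 (array([ 0.50705068, -0.35935519,  0.04600626]), array([0.05223222, 0.05226426, 0.00613553]), array([0.0450879 , 0.04631104, 0.04766623]))
```

View pics/w2.png

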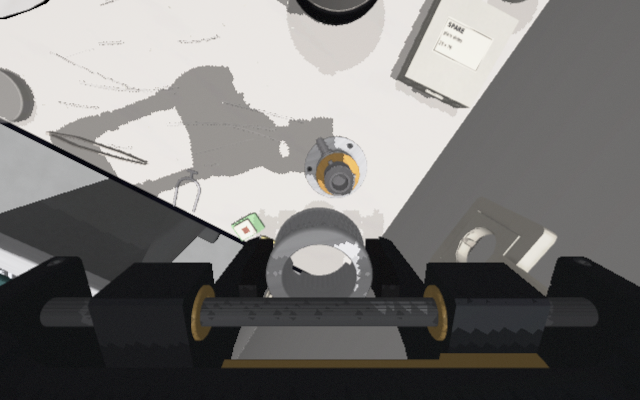

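The collar is held squarely at px (318,260). The cell's tube top is at px (340,180), with the barb and brass ring visible. Next I measure the collar in the tool frame, then go over the tube and lower until contact.

Run:
```python
from h import *
from scipy.optimize import least_squares
d=np.load("w2.npz"); W=d["W"]; s=manip.state()
Rt=R.from_rotvec(s["tcp_rot"]).as_matrix(); T=(W-s["tool_pos"])@Rt
m=(np.hypot(T[...,0],T[...,1])<.032)&(T[...,2]>-.031)&(T[...,2]<-.019)&(np.abs(T[...,1])<.0265)
p=T[m]; v,u=np.where(m); print(m.sum(),u.min(),u.max(),v.min(),v.max(),np.percentile(p[:,2],[5,25,50,75,95]).round(4))
top=p[np.abs(p[:,2]-np.median(p[:,2]))<.002]; r=np.hypot(top[:,0],top[:,1])
print("x",np.percentile(top[:,0],[0,1,50,99,100]).round(4),"y",np.percentile(top[:,1],[0,1,50,99,100]).round(4))
f=least_squares(lambda c:np.clip(np.hypot(top[:,0]-c[0],top[:,1]-c[1])-.027,0,None)+np.clip(.0184-np.hypot(top[:,0]-c[0],top[:,1]-c[1]),0,None),[0.,0]); print(f.x,f.cost)
# tube, shoulder of the taper at 79 mm: circle of 34 mm
w=W.reshape(-1,3); q=w[(w[:,2]>.08)&(w[:,2]<.0865)&(np.hypot(w[:,0]-.507,w[:,1]+.359)<.03)]
rr=.0115+(.085-q[:,2])*(5.5/6)
hi=q[q[:,2]>.0838]; print("tip",(hi.min(0)+hi.max(0))/2,np.ptp(hi,axis=0),len(hi))
```

```text
3462 266 371 224 296 [-0.026  -0.0254 -0.025  -0.0243 -0.0207]
x [-0.0127 -0.0111  0.0128  0.0258  0.0267] y [-0.0265 -0.0257 -0.      0.0253  0.0261]
[-0.0003613  -0.00028676] 1.2300574422077133e-06
tip [ 0.50698948 -0.35946411  0.08512872] [0.02518733 0.02489096 0.00265728] 190
```

```bash
cat >> h.py <<'E'
def F(): return np.array(manip.state()["contact_force"])
E
python3 - <<'E'
from h import *
th=np.radians(-60); x,y=.5071,-.3594
manip.move_pose([x,y,0.23],down(th)); manip.move_linear([x,y,0.105],rate=0.15); manip.dwell(.3)
f0=F(); print("base",f0)
for z in (.092,.088,.084,.08,.074,.068,.064,.0625,.0618,.0612,.0606,.06,.0595,.059):
    manip.move_linear([x,y,z],rate=0.05); manip.dwell(.1)
    f=F()-f0; s=manip.state(); print(z,f.round(1),np.array(s["tool_pos"]).round(4),round(s["clock"],1))
    if f[2]>8 or np.hypot(f[0],f[1])>10: break
E
```

```text
base [ 0.43929373  0.65813428 -3.34973851]
0.092 [-1.  -1.4  1.7] [ 0.507  -0.3594  0.0918] 11.7
0.088 [-1.  -0.5  1.7] [ 0.5071 -0.3594  0.088 ] 12.1
0.084 [-0.2 -0.4  0.6] [ 0.507  -0.3593  0.0839] 12.4
0.08 [-0.1 -0.3  1.8] [ 0.507  -0.3593  0.0799] 12.8
0.074 [-0.9 -0.1 -0.4] [ 0.507  -0.3593  0.0738] 13.2
0.068 [-0.9 -0.5  1.6] [ 0.507  -0.3593  0.0678] 13.5
0.064 [-0.2 -0.5  1.4] [ 0.507  -0.3594  0.0639] 13.9
0.0625 [0.1 0.3 1.3] [ 0.5071 -0.3594  0.0625] 14.2
0.0618 [-0.7 -0.7  0.4] [ 0.5071 -0.3594  0.0618] 14.6
0.0612 [-1.5 -0.5  1.1] [ 0.5071 -0.3594  0.0612] 14.9
0.0606 [-0.9  1.   5.5] [ 0.5072 -0.3595  0.061 ] 15.3
0.06 [-3.2  1.4  8.9] [ 0.5072 -0.3595  0.0608] 15.6
```

Run:
```python
from h import *
x,y=.5071,-.3594
f0=np.array([0,0,-2.3])
for d in np.arange(-55,71,5):
    manip.move_linear([x,y,.0597],rate=0.05,rot=down(np.radians(d))); manip.dwell(.1)
    s=manip.state(); f=F()-f0; print(d,f.round(1),np.array(s["tool_pos"]).round(4),np.round(s["moment"][2],2),round(s["clock"],1))
    if s["tool_pos"][2]<.0602 or np.abs(f).max()>30: break
```

```text
-55 [-1.4 -0.8  7.9] [ 0.5077 -0.36    0.0604] 0.12 16.0
-50 [ 0.8 -1.3  1. ] [ 0.5071 -0.3594  0.0592] 0.04 16.3
```

Contact broke at -50°, so I'll push down and check for the brass ring.

Run:
```python
from h import *
x,y=.5071,-.3594; f0=np.array([0,0,-2.3])
for z in (.0575,.0555,.0535,.052,.0505,.0495,.0487,.048,.0473):
    manip.move_linear([x,y,z],rate=0.05); manip.dwell(.15)
    s=manip.state(); f=F()-f0; print(z,f.round(1),np.array(s["tool_pos"]).round(4),np.round(s["moment"],2),round(s["clock"],1))
    if f[2]>22 or (z>.054 and f[2]>12) or np.hypot(f[0],f[1])>15: break
```

```text
0.0575 [ 3.4 -2.  -3.2] [ 0.5072 -0.3595  0.0569] [-0.53 -0.51  0.19] 16.7
0.0555 [ 3.  -1.4 -1.8] [ 0.5072 -0.3595  0.0554] [-0.46 -0.43  0.19] 17.1
0.0535 [ 3.2 -2.5 -0.3] [ 0.5072 -0.3595  0.0535] [-0.4  -0.38  0.2 ] 17.5
0.052 [ 1.2 -0.7  4.8] [ 0.5073 -0.3595  0.0524] [-0.24 -0.13  0.22] 17.9
0.0505 [ 0.3 -0.2  7.8] [ 0.5073 -0.3596  0.0509] [-0.13  0.01  0.16] 18.3
0.0495 [0.5 1.  9.1] [ 0.5073 -0.3595  0.0501] [-0.06 -0.02  0.2 ] 18.7
0.0487 [ 0.6  0.8 10.1] [ 0.5073 -0.3595  0.0496] [-0.03  0.15  0.2 ] 19.1
0.048 [-1.4  0.9 11.6] [ 0.5073 -0.3596  0.0492] [0.03 0.25 0.2 ] 19.5
0.0473 [-2.9  0.9 15.1] [ 0.5073 -0.3596  0.0491] [0.19 0.49 0.15] 19.9
```

Force rose from about 5 to 10 N and then stiffened at TCP z 0.0491, which is the expected stop. I'll check the geometry with the camera before handing in.

Run:
```python
from h import *
x,y=.5072,-.3595
manip.move_linear([x,y,.0468],rate=0.05); manip.dwell(.4)
print(F(),manip.state()["tool_pos"],manip.state()["gripper_width"],manip.state()["grasp_force"])
c,W,M=wrist("w3")
w=W.reshape(-1,3); r=np.hypot(w[:,0]-.5072,w[:,1]+.3595)
a=w[(r<.010)&(w[:,2]>.06)]; b=w[(r>.020)&(r<.0255)&(w[:,2]>.066)&(w[:,2]<.084)]
b=b[np.abs(b[:,2]-np.median(b[:,2]))<.003]
A=np.c_[b[:,:2]-[.5072,-.3595],np.ones(len(b))]; k=np.linalg.lstsq(A,b[:,2],rcond=None)[0]
print("tube top",np.median(a[:,2]),len(a),"collar top",k[2],"tilt deg",np.degrees(k[:2]).round(2),len(b))
cv2.imwrite("pics/w3c.png",c["image"][150:400,170:470])
```

```text
[-4.09083752  2.52768488 15.73643511] [ 0.50733731 -0.35958383  0.04911115] 0.05304839988983912 40.00169450046087
tube top 0.07510426093627812 928 collar top 0.07446387298512885 tilt deg [-0.17 -0.04] 2017
```

View pics/w3c.png

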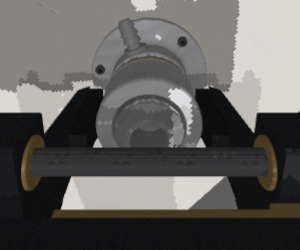

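The picture shows the collar down on the cell body, with the tube (crop px (150,130)) standing out of it. The measured collar top is 74.5 mm, exactly the home height, with a tilt of 0.2° and about 18 N of push. I'm handing it in.

```bash
python3 -c "
from h import *
print(order.close_job(), manip.state()['clock'])"
```

```text
the job is handed in; nothing more can be done
the job is handed in; nothing more can be done
```

The collar is fully home on the cell with its keyways over the pins and the spring ring at its stop, and the gripper is still holding it down with about 18 N; the job is handed in, but no verdict came back.

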